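# Unstack the paint tins onto their drip saucers

## Task

Take the two stacks of paint tins apart and stand every tin flat inside the rim of the drip saucer of its own colour. Keep the tins upright throughout, do not let any of them tip over, and leave the pliers and the red paint shield lying where they are.

Things in the scene. Friction and masses are not known exactly. Their poses are not given: they have to be found in the camera images.
- yellow_tin: Large closed round paint tin, yellow side and lid with thin bare-steel rims, 64 mm diameter, 60 mm tall, about 0.2 to 0.45 kg. At the start it stands on the locker top (z = 0) with one of the two small tins standing, about centred, on its lid; which small tin varies. Origin: centre of its underside; z up its axis.
- blue_tin: Large closed round paint tin, blue side and lid with thin bare-steel rims, 64 mm diameter, 60 mm tall, about 0.2 to 0.45 kg. At the start it stands on the locker top (z = 0) with one of the two small tins standing, about centred, on its lid; which small tin varies. Origin: centre of its underside; z up its axis.
- green_tin: Small closed round paint tin, green side and lid with thin bare-steel rims, 44 mm diameter, 45 mm tall, about 0.1 kg. At the start it stands on the lid of one of the two large tins, its underside 60 mm above the locker top. Origin: centre of its underside; z up its axis.
- orange_tin: Small closed round paint tin, orange side and lid with thin bare-steel rims, 44 mm diameter, 45 mm tall, about 0.1 kg. At the start it stands on the lid of one of the two large tins, its underside 60 mm above the locker top. Origin: centre of its underside; z up its axis.
- yellow_saucer: Round shallow drip saucer in plain yellow plastic, fixed to the locker top, for the large yellow tin. Flat floor 90 mm across inside, 3 mm above the locker top; rim 5 mm thick all round, its top 8 mm above the locker top (100 mm outside diameter). Origin: centre of its underside, on the locker top (z = 0); z up.
- blue_saucer: Round shallow drip saucer in plain blue plastic, fixed to the locker top, for the large blue tin. Flat floor 90 mm across inside, 3 mm above the locker top; rim 5 mm thick all round, its top 8 mm above the locker top (100 mm outside diameter). Origin: centre of its underside, on the locker top (z = 0); z up.
- green_saucer: Round shallow drip saucer in plain green plastic, fixed to the locker top, for the small green tin. Flat floor 70 mm across inside, 3 mm above the locker top; rim 5 mm thick all round, its top 8 mm above the locker top (80 mm outside diameter). Origin: centre of its underside, on the locker top (z = 0); z up.
- orange_saucer: Round shallow drip saucer in plain orange plastic, fixed to the locker top, for the small orange tin. Flat floor 70 mm across inside, 3 mm above the locker top; rim 5 mm thick all round, its top 8 mm above the locker top (80 mm outside diameter). Origin: centre of its underside, on the locker top (z = 0); z up.
- pliers: Chrome pliers lying loose and flat on the locker top between the tins and saucers, roughly along the world x axis, 170 mm long, 52 mm wide, 12 mm high; to be left lying where they are. Origin: middle of its length on the underside; x towards the jaws.
- paint_shield: Red plastic paint shield (edge guide) lying loose and flat between the tins and saucers, roughly along the world x axis: blade 230 by 44 mm, 4 mm thick, with a grip ridge along its middle, 14 mm high in all; to be left lying where it is. Origin: centre of its underside; x along its length.
Things that resemble listed ones, but are neither listed nor needed, are in the scene too. Several things have the shape of the green_saucer; the one meant has the colours described above. Leave any white look-alike of the orange_tin alone.

How it is judged:
By the outcome, as a careful person would: the job done as asked, in the order asked, and still so for the second after the job is handed in, with the robot touching nothing.
It also fails if it takes over 112 s, if anything falls off the work surface, if the arm or the gripper's body presses on something with over 40 N, if the wrist force passes 120 N, or if a joint passes its speed limit or range.

## Robot

A 7-joint arm with a two-finger parallel gripper is mounted at the origin on the work surface. World frame = base frame: x ahead of the robot, y to its left, z up, the work surface at z = 0. Lengths are in m, angles in rad, forces in N, time in s.
With the tool pointing down it reaches from about 0.4 to 0.85 m from the base axis. Payload 4.5 kg.
Tool frame: the origin (TCP) lies between the finger pads; the fingertips stand 25 mm ahead of it and the grasp point (between the pads) lies 6 mm ahead of it; z points along the fingers, y is the line along which they close (so a half turn about z gives the same grasp; the last joint's range is limited). The gripper opens to 88 mm and grips with 3 to 60 N. Pads are 18 mm wide; open, the fingers measure 123 mm over their backs; the gripper's body (75 mm by 187 mm) begins 45 mm behind the grasp point.
Start: joints at [-1.096, 0.689, -0.195, 1.565, 0.157, 0.902, -0.215], TCP at [0.267, 0.565, 0.264] pointing down, gripper open.
Joint ranges: [-3.01, 3.01], [-0.46, 2.08], [-1.47, 1.51], [0.13, 2.56], [-1, 4.14], [0.04, 2.09], [-2.66, 2.66]. Speed limits (rad/s): [2.57, 2.57, 3.14, 3.14, 3.14, 3.14, 3.14].

## Interface

Orientations are given as a 3x3 rotation matrix whose columns are the frame's x, y, z axes.
In Python, from plant import ctrl gives the robot as it stands.
- The arm moves only by the shell command python3 -m crank 'ROWS'. ROWS is a JSON list of rows, 1 to 8 of them, each an object with the fields rotvec (a list: a rotation vector rx, ry, rz in normalised numbers (1 is 90 degrees)), trans (a list: dx, dy, dz in shares of the most that a row can go, 1 being 50 mm), aperture (the opening from 0.0 (shut) to 1.0 (fully open)); a field left out counts as zero (the opening has to be given); each row shifts and turns the commanded pose from where the row before left it, along the tool's axes as they then stand; what a row does not reach is not made up. A row lasts 1/10 s, in which the tool goes at most 0.05 m and 0.15 rad, less where a joint would pass 70% of its speed; a pose out of reach is approached as far as the arm can. The fingers move at their own pace and stop on an object; the grip force is fixed at half the most. Time passes only in rows, so rows that do not move let the fingers close. It prints the time, the measured TCP pose, the force, the opening and the grip force at its end. A shift or turn number past 1, either way, is cut back to 1. Input that does not fit is refused with a message, and nothing moves.
- ctrl.get_obs(): the state, without advancing time (a new reading comes with each control period).
- ctrl.snapshot(name): name is "side" or "top" or "wrist"; returns (picture, depth): 400x640x3 uint8, red, green, blue; 400x640 float32, m along the optical axis (not along the pixel's ray), 0 where there is no reading.
- ctrl.camera_model(name): a dict with "fx", "fy", "cx", "cy" (pixels), "cam_to_world" (4x4, takes a point from camera to world coordinates). Camera axes: x right, y down, z forward; pixel columns grow to the right and rows downward; lengths in m; the calibration is good to about 2 mm. A picture is of the moment at which its call begins: read the wrist's pose just before it. camera_model takes no time and is no camera call; for the wrist camera it gives the pose at the moment of the call.
- ctrl.sign_off(): hands the job in; it is judged then, once.
The state is a dict: "time_s": time; "joint_pos": joint angles; "qd": joint speeds; "joint_efforts": joint torques, N m; "tcp_pos": TCP position; "eef_rot": TCP orientation; "wrist_force": force on the tool from outside, world axes, zero at the start; "torque": the same for the moment, N m; "finger_gap": opening from 0.0 (shut) to 1.0 (fully open); "gripper_force": force on a finger pad.
Only numpy, scipy, OpenCV 4.12 (cv2) and the standard library are available. Lean on these libraries where they do the work, as an engineer would, in place of code of your own. Each camera call takes 0.05 s, during which the arm holds its last target. There are 200 camera calls.

## Working session

There is one attempt and no reset: what is moved stays moved. The work goes in short steps, Python scripts to look and compute and a shell command to move; the robot and the scene stay as the last step left them, time stands still between calls to the robot, and variables do not carry over. Pictures are saved under pics/ and viewed, at most 14 in all, crops included, and the job is handed in when it is done.

```bash
ls; mkdir -p pics; python3 - <<'E'
from plant import ctrl
import cv2,numpy as np
for n in("top","side"):
    p,d=ctrl.snapshot(n); cv2.imwrite(f"pics/{n}0.png",p[:,:,::-1]); np.save(f"pics/{n}0.npy",d)
    m=ctrl.camera_model(n); print(n,m)
o=ctrl.get_obs(); print(o)
E
```

```text
pics
top {'fx': 403.3177785800419, 'fy': 403.3177785800419, 'cx': 313.2273451563612, 'cy': 194.01211835695352, 'cam_to_world': array([[-0.02861691, -0.99310713,  0.11366308,  0.47921317],
       [-0.99900003,  0.0323222 ,  0.03089052,  0.04953348],
       [-0.03435143, -0.11266543, -0.99303901,  0.9658718 ],
       [ 0.        ,  0.        ,  0.        ,  1.        ]])}
side {'fx': 434.8470711011316, 'fy': 434.8470711011316, 'cx': 328.77381971390776, 'cy': 194.39145072644922, 'cam_to_world': array([[-0.9947383 , -0.0792394 ,  0.06493709,  0.54444983],
       [-0.1019243 ,  0.70140566, -0.70543712,  0.73524179],
       [ 0.01035117, -0.70834399, -0.7057915 ,  0.71268429],
       [ 0.        ,  0.        ,  0.        ,  1.        ]])}
{'time_s': 0.1, 'joint_pos': array([-1.09618982,  0.68991154, -0.19455013,  1.56619457,  0.15730755,
        0.90251728, -0.21509328]), 'qd': array([ 1.62188625e-04, -1.34157299e-04, -7.98117075e-05, -2.71104548e-03,
       -1.39628556e-04,  1.19307568e-03,  6.04841691e-04]), 'joint_efforts': array([-2.85948889e-03, -5.28496850e+01, -1.27136953e+00, -1.53837043e+01,
       -5.25765948e-02,  1.98691530e-03,  3.76593493e-05]), 'tcp_pos': array([0.26647385, 0.56478128, 0.26299595]), 'eef_rot': array([[-9.04452809e-01,  4.26573270e-01, -6.01298034e-04],
       [ 4.26573681e-01,  9.04451533e-01, -1.52284087e-03],
       [-1.05758281e-04, -1.63383562e-03, -9.99998660e-01]]), 'wrist_force': array([-0.10847265, -0.19364617,  0.8285633 ]), 'torque': array([-0.01490203, -0.00891102,  0.00952886]), 'gripper_force': 0.0, 'finger_gap': 0.999246012502269}
```

View pics/top0.png

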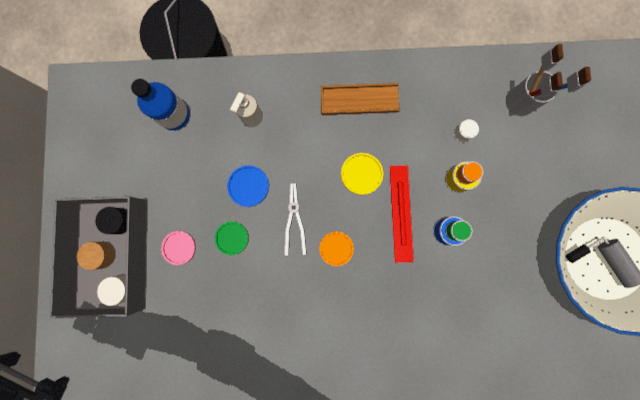

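View pics/side0.png

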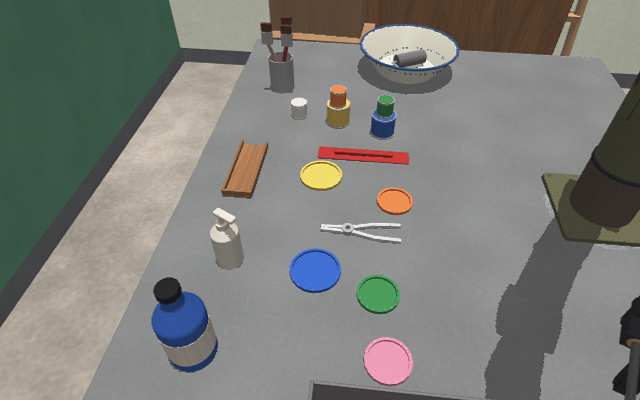

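The top view shows orange on yellow at (468,175), green on blue at (456,231), and saucers blue (248,186), green (232,238), yellow (362,174) and orange (337,249). The pliers at (294,220) and the shield at (402,214) lie in between. The white tin at (468,129) and the pink saucer at (178,248) are decoys.

```bash
cat > h.py <<'E'
from plant import ctrl
import cv2,numpy as np
def ray(m,u,v,z):
    T=m["cam_to_world"]; d=T[:3,:3]@np.array([(u-m["cx"])/m["fx"],(v-m["cy"])/m["fy"],1]); c=T[:3,3]
    return c+d*(z-c[2])/d[2]
H=dict(orange=(7,17),yellow=(22,33),green=(50,75),blue=(100,120))
def blobs(pic,amin=60):
    hsv=cv2.cvtColor(pic,cv2.COLOR_RGB2HSV); r=[]
    for c,(a,b) in H.items():
        k=cv2.inRange(hsv,(a,150,70),(b,255,255))
        n,l,s,ce=cv2.connectedComponentsWithStats(k)
        for i in range(1,n):
            if s[i,4]>amin: r.append((c,s[i],ce[i],(l==i)))
    return r
def fit(m,mask,z):
    cs,_=cv2.findContours(mask.astype(np.uint8),cv2.RETR_EXTERNAL,cv2.CHAIN_APPROX_NONE)
    c=max(cs,key=len)[:,0]
    p=np.array([ray(m,u,v,z)[:2] for u,v in c]).astype(np.float32)
    (x,y),r=cv2.minEnclosingCircle(p); return round(float(x),4),round(float(y),4),round(float(r),4)
E
python3 - <<'E'
from h import *
for n in("top","side"):
    p=cv2.imread(f"pics/{n}0.png")[:,:,::-1].copy(); d=np.load(f"pics/{n}0.npy"); m=ctrl.camera_model(n)
    for c,s,ce,k in blobs(p):
        T=m["cam_to_world"]; v,u=np.nonzero(k); D=d[v,u]; ok=D>0; P=np.c_[(u-m["cx"])/m["fx"]*D,(v-m["cy"])/m["fy"]*D,D][ok]@T[:3,:3].T+T[:3,3]
        z=np.percentile(P[:,2],90) if len(P) else 0
        print(n,c,s,ce.round(1),"z90",z.round(3),"mean",P[P[:,2]>z-.012].mean(0).round(3),"z0.008",fit(m,k,.008),"z.105",fit(m,k,.105))
E
```

```text
top orange [ 321   83   79   31 2167] [359.3  98.5] z90 0.018 mean [ 0.82  -0.038  0.011] z0.008 (0.8214, -0.0408, 0.0996) z.105 (0.7868, -0.0316, 0.0895)
top orange [464 163  18  18 254] [472.5 171.3] z90 0.108 mean [ 0.615 -0.265  0.106] z0.008 (0.6308, -0.3002, 0.0212) z.105 (0.6155, -0.2647, 0.0191)
top orange [457 166  15  18  84] [461.4 176. ] z90 0.095 mean [ 0.606 -0.249  0.09 ] z0.008 (0.6237, -0.2834, 0.0219) z.105 (0.6091, -0.2497, 0.0197)
top orange [320 232  34  34 677] [336.  248.2] z90 0.008 mean [0.459 0.029 0.005] z0.008 (0.4587, 0.0291, 0.0404) z.105 (0.4608, 0.0312, 0.0363)
top orange [ 77 243  37  26 640] [ 93.7 255.5] z90 0.057 mean [0.458 0.587 0.055] z0.008 (0.4577, 0.6062, 0.0443) z.105 (0.4598, 0.5498, 0.0398)
top yellow [ 341  153   42   42 1385] [361.7 173.4] z90 0.008 mean [ 0.636 -0.038  0.004] z0.008 (0.6349, -0.0385, 0.0508) z.105 (0.6191, -0.0296, 0.0457)
top yellow [454 163  25  25 133] [464.  179.7] z90 0.063 mean [ 0.604 -0.261  0.061] z0.008 (0.6218, -0.2861, 0.0306) z.105 (0.6073, -0.2521, 0.0275)
top yellow [447 168  18  24 140] [452.2 182. ] z90
[... 1894 characters left out ...]
.5  62.8] z90 0.085 mean [ 0.452 -0.467  0.083] z0.008 (0.4286, -0.6819, 0.1579) z.105 (0.4445, -0.4869, 0.1362)
side blue [372 118  23  19 309] [382.2 128.3] z90 0.05 mean [ 0.494 -0.205  0.046] z0.008 (0.4909, -0.2475, 0.0463) z.105 (0.4983, -0.1122, 0.0399)
side blue [ 290  249   51   43 1742] [314.8 270. ] z90 0.008 mean [0.616 0.239 0.004] z0.008 (0.6156, 0.24, 0.0515) z.105 (0.6058, 0.3082, 0.0444)
side blue [ 152  292   56   55 2203] [180.2 320.1] z90 0.152 mean [0.793 0.431 0.151] z0.008 (0.8407, 0.3704, 0.0544) z.105 (0.7999, 0.4206, 0.0469)
side blue [174 342  43  30 215] [199.  362.8] z90 0.021 mean [0.78  0.449 0.016] z0.008 (0.7931, 0.4301, 0.0365) z.105 (0.7589, 0.4721, 0.0315)
```

Units first: shifts go in shares of 50 mm and turns go in shares of 90 degrees. So -0.147 rad / 1.5708 = -0.0936.

```bash
cat > go.py <<'E'
import sys; from h import *
o=ctrl.get_obs(); t=np.array([float(a) for a in sys.argv[1:4]]); R=o["eef_rot"]
print("delta tool",(R.T@(t-o["tcp_pos"])).round(4),"yawfix",round(float(-np.arctan2(-R[1,0],-R[0,0])*-1),4),"tilt",R[:,2].round(4),"gap",round(o["finger_gap"]*.088,4),"j",o["joint_pos"].round(2),"t",round(o["time_s"],2))
E
python3 -m crank '[{"rotvec":[0,0,-0.0936],"aperture":1},{"rotvec":[0,0,-0.0936],"aperture":1},{"rotvec":[0,0,-0.0936],"aperture":1},{"aperture":1}]'; python3 go.py 0.6155 -0.2645 0.22
```

```text
time_s: 0.5
tcp_pos: [0.2667, 0.5649, 0.2632]
eef_rot: [[-1.0, -0.0, -0.001], [-0.0, 1.0, -0.001], [0.001, -0.001, -1.0]]
wrist_force: [-0.1, -0.5, 0.7]
finger_gap: 1.001
gripper_force: 0.0
delta tool [-0.3485 -0.8295  0.0436] yawfix 0.0004 tilt [-9.e-04 -9.e-04 -1.e+00] gap 0.0881 j [-1.03  0.7  -0.32  1.56  0.26  0.92  0.14] t 0.5
```

To row units: -0.038 m is -0.76, -0.016 m is -0.32.

```bash
python3 -m crank '[{"trans":[-0.32,-0.76,0],"aperture":1},{"trans":[-0.32,-0.76,0],"aperture":1},{"trans":[-0.32,-0.76,0],"aperture":1},{"trans":[-0.32,-0.76,0],"aperture":1},{"trans":[-0.32,-0.76,0],"aperture":1},{"trans":[-0.32,-0.76,0],"aperture":1},{"trans":[-0.32,-0.76,0],"aperture":1},{"trans":[-0.32,-0.76,0],"aperture":1}]'; python3 go.py 0.6155 -0.2645 0.22
python3 -m crank '[{"trans":[-0.32,-0.76,0],"aperture":1},{"trans":[-0.32,-0.76,0],"aperture":1},{"trans":[-0.32,-0.76,0],"aperture":1},{"trans":[-0.32,-0.76,0],"aperture":1},{"trans":[-0.32,-0.76,0],"aperture":1},{"trans":[-0.32,-0.76,0],"aperture":1},{"trans":[-0.32,-0.76,0],"aperture":1},{"trans":[-0.32,-0.76,0],"aperture":1}]'; python3 go.py 0.6155 -0.2645 0.22
```

```text
time_s: 1.3
tcp_pos: [0.3952, 0.2597, 0.2637]
eef_rot: [[-1.0, 0.004, 0.0], [0.004, 1.0, -0.0], [-0.0, -0.0, -1.0]]
wrist_force: [0.5, 0.3, -0.3]
finger_gap: 1.0
gripper_force: 0.0
delta tool [-0.2224 -0.5233  0.0437] yawfix -0.0039 tilt [ 1.e-04 -0.e+00 -1.e+00] gap 0.088 j [-0.44  0.51 -0.37  2.    0.28  0.68  0.58] t 1.3
time_s: 2.1
tcp_pos: [0.5231, -0.0444, 0.2636]
eef_rot: [[-1.0, 0.004, -0.0], [0.004, 1.0, 0.0], [0.0, 0.0, -1.0]]
wrist_force: [0.7, -0.5, 0.2]
finger_gap: 0.998
gripper_force: 0.0
delta tool [-0.0933 -0.2197  0.0436] yawfix -0.0041 tilt [-2.e-04  2.e-04 -1.e+00] gap 0.0878 j [ 0.25  0.58 -0.4   1.86  0.31  0.77  1.25] t 2.1
```

To row units: -0.0365 m is -0.73, -0.0157 m is -0.314.

```bash
python3 -m crank '[{"trans":[-0.314,-0.73,0.14],"aperture":1},{"trans":[-0.314,-0.73,0.14],"aperture":1},{"trans":[-0.314,-0.73,0.14],"aperture":1},{"trans":[-0.314,-0.73,0.14],"aperture":1},{"trans":[-0.31,-0.73,0.14],"aperture":1},{"trans":[-0.3,-0.73,0.14],"aperture":1},{"aperture":1},{"aperture":1}]'; python3 go.py 0.6155 -0.2645 0.096
python3 - <<'E'
from h import *
m=ctrl.camera_model("wrist"); p,d=ctrl.snapshot("wrist"); cv2.imwrite("pics/w1.png",p[:,:,::-1])
for c,s,ce,k in blobs(p,200): print(c,s,fit(m,k,.105),fit(m,k,.06))
E
```

```text
time_s: 2.9
tcp_pos: [0.6156, -0.2623, 0.2208]
eef_rot: [[-1.0, 0.004, -0.001], [0.004, 1.0, 0.001], [0.001, 0.001, -1.0]]
wrist_force: [1.0, 1.5, -0.2]
finger_gap: 0.998
gripper_force: 0.0
delta tool [-0.     -0.0023  0.1248] yawfix -0.0044 tilt [-1.3e-03  6.0e-04 -1.0e+00] gap 0.0879 j [ 0.53  0.82 -0.39  1.45  0.35  0.94  1.61] t 2.9
orange [ 549    0   87   72 4982] (0.4833, -0.0576, 0.0306) (0.4728, -0.0187, 0.0364)
orange [291 170  43  18 260] (0.602, -0.2645, 0.0182) (0.6131, -0.2651, 0.0217)
orange [ 291  181   44   42 1452] (0.6159, -0.2645, 0.0195) (0.6308, -0.2651, 0.0232)
orange [403 325  37   8 250] (0.7525, -0.1543, 0.0195) (0.7934, -0.1339, 0.0232)
yellow [287 150  49  18 224] (0.5837, -0.2652, 0.0204) (0.5924, -0.2659, 0.0242)
yellow [ 454  150   86   80 5255] (0.6069, -0.1052, 0.037) (0.6198, -0.0752, 0.044)
yellow [281 159  57  44 732] (0.6022, -0.2668, 0.0246) (0.6144, -0.2679, 0.0293)
green [ 329   15   51   57 2278] (0.4917, -0.2324, 0.0191) (0.4828, -0.2269, 0.0227)
blue [   0    0   93  148 1732] (0.5151, -0.4718, 0.0723) (0.5107, -0.512, 0.0861)
blue [316  27  65  63 829] (0.4999, -0.2366, 0.0246) (0.4925, -0.2317, 0.0292)
```

View pics/w1.png

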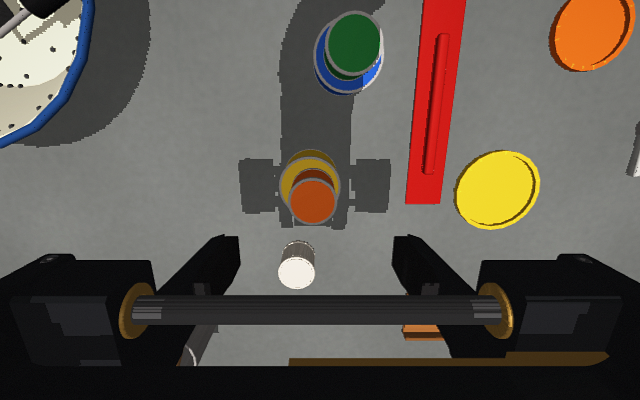

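The wrist view shows the orange lid at (313,200) and the green lid at (355,43). Both match the fixed-camera positions to within 1 mm, so I'm descending.

To row units: 0.03 m is 0.6, 0.02 m is 0.4, 0.004 rad / 1.5708 = 0.0025.

```bash
python3 -m crank '[{"rotvec":[0,0,0.0025],"trans":[0,-0.04,0.6],"aperture":1},{"trans":[0,0,0.6],"aperture":1},{"trans":[0,0,0.6],"aperture":1},{"trans":[0,0,0.4],"aperture":1},{"trans":[0,0,0.28],"aperture":1},{"aperture":1},{"aperture":1}]'; python3 go.py 0.6155 -0.2645 0.096; python3 -m crank '[{"aperture":0},{"aperture":0},{"aperture":0},{"aperture":0},{"aperture":0},{"aperture":0},{"aperture":0},{"aperture":0}]'
```

```text
time_s: 3.65
tcp_pos: [0.6168, -0.2629, 0.0986]
eef_rot: [[-1.0, 0.003, 0.001], [0.003, 1.0, 0.0], [-0.001, 0.0, -1.0]]
wrist_force: [-0.4, 0.9, 0.3]
finger_gap: 1.0
gripper_force: 0.0
delta tool [ 0.0013 -0.0016  0.0026] yawfix -0.0033 tilt [ 1.1e-03  1.0e-04 -1.0e+00] gap 0.088 j [ 0.51  0.97 -0.34  1.53  0.42  0.72  1.55] t 3.65
time_s: 4.45
tcp_pos: [0.6161, -0.2639, 0.0978]
eef_rot: [[-1.0, 0.004, 0.0], [0.004, 1.0, -0.0], [-0.0, -0.0, -1.0]]
wrist_force: [-0.9, 0.2, 1.9]
finger_gap: 0.489
gripper_force: 30.0
```

To row units: -0.02 m is -0.4, -0.01 m is -0.2.

```bash
python3 -m crank '[{"trans":[0,0,-0.2],"aperture":0},{"trans":[0,0,-0.4],"aperture":0},{"trans":[0,0,-0.4],"aperture":0},{"trans":[0,0,-0.4],"aperture":0},{"trans":[0,0,-0.2],"aperture":0},{"aperture":0}]'; python3 go.py 0.459 0.030 0.14
```

```text
time_s: 5.05
tcp_pos: [0.617, -0.2637, 0.1794]
eef_rot: [[-1.0, 0.004, 0.003], [0.004, 1.0, -0.001], [-0.003, -0.001, -1.0]]
wrist_force: [1.1, 0.4, -1.4]
finger_gap: 0.493
gripper_force: 30.0
delta tool [0.1593 0.2931 0.0387] yawfix -0.0038 tilt [ 2.9e-03 -7.0e-04 -1.0e+00] gap 0.0434 j [ 0.53  0.87 -0.38  1.49  0.38  0.86  1.59] t 5.05
```

To row units: 0.041 m is 0.82, 0.037 m is 0.74.

```bash
python3 -m crank '[{"trans":[0.2,0.36,0],"aperture":0},{"trans":[0.4,0.74,0],"aperture":0},{"trans":[0.44,0.82,0],"aperture":0},{"trans":[0.44,0.82,0],"aperture":0},{"trans":[0.44,0.82,0],"aperture":0},{"trans":[0.44,0.82,0],"aperture":0},{"trans":[0.4,0.74,0.2],"aperture":0},{"trans":[0.4,0.74,0.2],"aperture":0}]'; python3 -m crank '[{"trans":[0,0,0.4],"aperture":0},{"aperture":0},{"aperture":0}]';python3 go.py 0.459 0.030 0.041
```

```text
time_s: 5.85
tcp_pos: [0.458, 0.0313, 0.1572]
eef_rot: [[-1.0, 0.004, -0.0], [0.004, 1.0, 0.001], [0.0, 0.001, -1.0]]
wrist_force: [0.8, 0.8, -1.0]
finger_gap: 0.49
gripper_force: 30.0
time_s: 6.15
tcp_pos: [0.4591, 0.0293, 0.1373]
eef_rot: [[-1.0, 0.005, -0.001], [0.005, 1.0, -0.001], [0.001, -0.001, -1.0]]
wrist_force: [0.6, -0.0, -1.2]
finger_gap: 0.491
gripper_force: 30.0
delta tool [-0.      0.0008  0.0963] yawfix -0.0045 tilt [-1.4e-03 -8.0e-04 -1.0e+00] gap 0.0432 j [-0.05  0.72 -0.19  2.16  0.43  0.3   0.96] t 6.15
```

To row units: 0.03 m is 0.6, 0.025 m is 0.5.

```bash
python3 -m crank '[{"trans":[0,0,0.4],"aperture":0},{"trans":[0,0,0.6],"aperture":0},{"trans":[0,0,0.5],"aperture":0},{"trans":[0,0,0.26],"aperture":0},{"trans":[0,0,0.08],"aperture":0},{"trans":[0,0,0.06],"aperture":0},{"aperture":0},{"aperture":0}]'; python3 go.py 0.459 0.030 0.041
```

```text
time_s: 6.95
tcp_pos: [0.46, 0.0291, 0.0435]
eef_rot: [[-1.0, 0.006, 0.001], [0.006, 1.0, -0.0], [-0.001, -0.0, -1.0]]
wrist_force: [-0.1, -0.6, -1.4]
finger_gap: 0.497
gripper_force: 30.0
delta tool [0.001  0.0009 0.0025] yawfix -0.0056 tilt [ 0.0012 -0.     -1.    ] gap 0.0438 j [-0.14  0.92 -0.04  2.19  0.76  0.04  0.64] t 6.95
```

To row units: 0.001 m is 0.02.

```bash
python3 -m crank '[{"trans":[0,0,0.02],"aperture":0},{"trans":[0,0,0.02],"aperture":0},{"aperture":0}]'; python3 go.py 0.459 0.030 0.041;  python3 -m crank '[{"trans":[0,0,0.02],"aperture":0},{"aperture":0}]'; python3 go.py 0.459 0.030 0.041
```

```text
time_s: 7.25
tcp_pos: [0.4598, 0.0295, 0.0415]
eef_rot: [[-1.0, 0.005, 0.001], [0.005, 1.0, -0.0], [-0.001, -0.0, -1.0]]
wrist_force: [0.3, 0.1, -0.6]
finger_gap: 0.495
gripper_force: 30.0
delta tool [0.0008 0.0005 0.0005] yawfix -0.0048 tilt [ 0.001 -0.    -1.   ] gap 0.0435 j [-0.14  0.92 -0.04  2.19  0.88  0.04  0.52] t 7.25
time_s: 7.45
tcp_pos: [0.4597, 0.0296, 0.0407]
eef_rot: [[-1.0, 0.005, 0.001], [0.005, 1.0, -0.0], [-0.001, -0.0, -1.0]]
wrist_force: [-0.3, -0.8, 2.7]
finger_gap: 0.486
gripper_force: 30.0
delta tool [ 0.0007  0.0004 -0.0003] yawfix -0.0045 tilt [ 1.2e-03 -1.0e-04 -1.0e+00] gap 0.0427 j [-0.14  0.92 -0.04  2.19  0.94  0.04  0.47] t 7.45
```

To row units: -0.04 m is -0.8, -0.03 m is -0.6.

```bash
python3 -m crank '[{"aperture":0.75},{"aperture":0.75},{"aperture":0.75},{"aperture":0.75}]';  python3 -m crank '[{"trans":[0,0,-0.2],"aperture":0.75},{"trans":[0,0,-0.6],"aperture":0.75},{"trans":[0,0,-0.8],"aperture":1},{"trans":[0,0,-0.8],"aperture":1},{"trans":[0,0,-0.8],"aperture":1},{"trans":[0,0,-0.4],"aperture":1},{"aperture":1}]'; python3 go.py 0.491 -0.2325 0.22
```

```text
time_s: 7.85
tcp_pos: [0.4592, 0.03, 0.0401]
eef_rot: [[-1.0, 0.004, -0.0], [0.004, 1.0, 0.0], [0.0, 0.0, -1.0]]
wrist_force: [0.5, -0.0, 0.0]
finger_gap: 0.747
gripper_force: 0.0
time_s: 8.55
tcp_pos: [0.4605, 0.0301, 0.2224]
eef_rot: [[-1.0, 0.005, 0.005], [0.005, 1.0, 0.001], [-0.005, 0.001, -1.0]]
wrist_force: [-0.8, 0.9, -0.9]
finger_gap: 0.999
gripper_force: 0.0
delta tool [-0.0317 -0.2625  0.0023] yawfix -0.0047 tilt [ 5.e-03  9.e-04 -1.e+00] gap 0.0879 j [ 0.23  0.61 -0.62  2.08  0.6   0.63  0.77] t 8.55
```

Now the green tin.

To row units: -0.033 m is -0.66, -0.032 m is -0.64, 0.004 rad / 1.5708 = 0.0025.

```bash
python3 -m crank '[{"rotvec":[0,0,0.0025],"trans":[-0.08,-0.66,0],"aperture":1},{"trans":[-0.08,-0.66,0],"aperture":1},{"trans":[-0.08,-0.66,0],"aperture":1},{"trans":[-0.08,-0.66,0],"aperture":1},{"trans":[-0.08,-0.66,0],"aperture":1},{"trans":[-0.08,-0.66,0],"aperture":1},{"trans":[-0.08,-0.66,0],"aperture":1},{"trans":[-0.08,-0.64,0],"aperture":1}]';  python3 -m crank '[{"trans":[0,0,0.2],"aperture":1},{"aperture":1},{"aperture":1}]'; python3 go.py 0.491 -0.2325 0.096; 
python3 - <<'E'
from h import *
p,d=ctrl.snapshot("top"); cv2.imwrite("pics/t2.png",p[:,:,::-1])
E
```

```text
time_s: 9.35
tcp_pos: [0.4884, -0.2347, 0.2184]
eef_rot: [[-1.0, 0.008, -0.003], [0.008, 1.0, 0.001], [0.003, 0.001, -1.0]]
wrist_force: [1.0, 0.5, 1.1]
finger_gap: 0.997
gripper_force: 0.0
time_s: 9.65
tcp_pos: [0.4888, -0.2316, 0.2092]
eef_rot: [[-1.0, 0.005, -0.002], [0.005, 1.0, 0.002], [0.002, 0.002, -1.0]]
wrist_force: [0.5, 1.2, -0.5]
finger_gap: 1.002
gripper_force: 0.0
delta tool [-0.0025 -0.001   0.1132] yawfix -0.0055 tilt [-0.0021  0.0015 -1.    ] gap 0.0882 j [ 0.74  0.73 -0.66  1.86  0.62  0.77  1.32] t 9.65
```

View pics/t2.png

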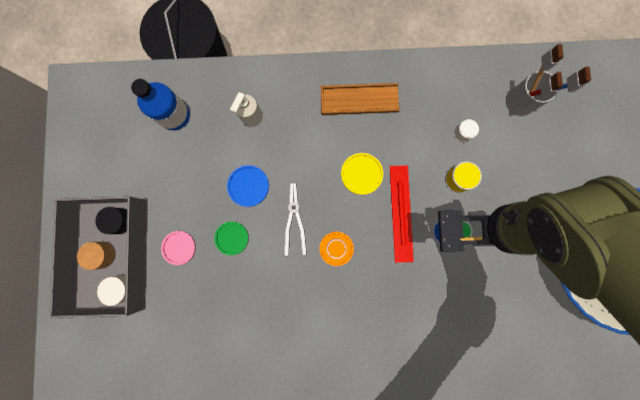

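The orange tin stands centred in its saucer at (337,249). The yellow tin is undisturbed at (467,176), and the gripper is over the green tin.

To row units: 0.03 m is 0.6, -0.001 m is -0.02, 0.004 rad / 1.5708 = 0.0025.

```bash
python3 -m crank '[{"rotvec":[0,0,0.0025],"trans":[-0.05,-0.02,0.6],"aperture":1},{"trans":[0,0,0.6],"aperture":1},{"trans":[0,0,0.6],"aperture":1},{"trans":[0,0,0.3],"aperture":1},{"trans":[0,0,0.14],"aperture":1},{"aperture":1},{"aperture":1}]'; python3 go.py 0.491 -0.2325 0.096; python3 -m crank '[{"aperture":0},{"aperture":0},{"aperture":0},{"aperture":0},{"aperture":0},{"aperture":0},{"aperture":0}]'; python3 go.py 0.491 -0.2325 0.2
```

```text
time_s: 10.4
tcp_pos: [0.4925, -0.2338, 0.0989]
eef_rot: [[-1.0, 0.011, 0.001], [0.011, 1.0, -0.0], [-0.001, -0.0, -1.0]]
wrist_force: [-0.6, -0.5, 0.7]
finger_gap: 1.002
gripper_force: 0.0
delta tool [0.0015 0.0013 0.0029] yawfix -0.0109 tilt [ 1.2e-03 -2.0e-04 -1.0e+00] gap 0.0881 j [ 0.65  0.88 -0.5   1.92  0.79  0.54  1.16] t 10.4
time_s: 11.1
tcp_pos: [0.4918, -0.2342, 0.0981]
eef_rot: [[-1.0, 0.012, -0.0], [0.012, 1.0, 0.0], [0.0, 0.0, -1.0]]
wrist_force: [-0.6, 0.3, 1.4]
finger_gap: 0.489
gripper_force: 30.0
delta tool [ 0.0008  0.0017 -0.1019] yawfix -0.0118 tilt [-1.e-04  1.e-04 -1.e+00] gap 0.043 j [ 0.65  0.88 -0.5   1.92  0.8   0.54  1.16] t 11.1
```

To row units: -0.03 m is -0.6, -0.02 m is -0.4, -0.012 rad / 1.5708 = -0.0076.

```bash
python3 -m crank '[{"trans":[0,0,-0.2],"aperture":0},{"trans":[0,0,-0.4],"aperture":0},{"trans":[0,0,-0.6],"aperture":0},{"trans":[0,0,-0.4],"aperture":0},{"trans":[0,0,-0.2],"aperture":0},{"rotvec":[0,0,-0.0076],"aperture":0},{"aperture":0}]'; python3 go.py 0.49 0.2785 0.14;python3 -m crank '[{"trans":[0,0.4,0],"aperture":0},{"trans":[0,0.8,0],"aperture":0},{"trans":[0,0.8,0],"aperture":0},{"trans":[0,0.8,0],"aperture":0},{"trans":[0,0.8,0],"aperture":0},{"trans":[0,0.8,0],"aperture":0},{"trans":[0,0.8,0],"aperture":0},{"trans":[0,0.8,0],"aperture":0}]'; python3 go.py 0.49 0.2785 0.14
```

```text
time_s: 11.8
tcp_pos: [0.4913, -0.2344, 0.1876]
eef_rot: [[-1.0, -0.0, -0.001], [-0.0, 1.0, 0.0], [0.001, 0.0, -1.0]]
wrist_force: [0.0, -0.4, -1.4]
finger_gap: 0.493
gripper_force: 30.0
delta tool [0.001  0.5129 0.0476] yawfix 0.0004 tilt [-1.1e-03  1.0e-04 -1.0e+00] gap 0.0434 j [ 0.73  0.76 -0.63  1.87  0.65  0.73  1.3 ] t 11.8
time_s: 12.6
tcp_pos: [0.4909, 0.067, 0.1869]
eef_rot: [[-1.0, -0.0, -0.002], [-0.0, 1.0, -0.001], [0.002, -0.001, -1.0]]
wrist_force: [1.1, 1.0, -1.5]
finger_gap: 0.492
gripper_force: 30.0
delta tool [0.0007 0.2115 0.0468] yawfix 0.0004 tilt [-2.4e-03 -7.0e-04 -1.0e+00] gap 0.0433 j [ 0.12  0.7  -0.56  2.01  0.64  0.61  0.7 ] t 12.6
```

To row units: 0.04 m is 0.8, 0.035 m is 0.7.

```bash
python3 -m crank '[{"trans":[0,0.8,0],"aperture":0},{"trans":[0,0.8,0],"aperture":0},{"trans":[0,0.8,0],"aperture":0},{"trans":[0,0.8,0.2],"aperture":0},{"trans":[0,0.7,0.4],"aperture":0},{"trans":[0,0.32,0.34],"aperture":0},{"aperture":0},{"aperture":0}]'; python3 go.py 0.49 0.2785 0.041
```

```text
time_s: 13.4
tcp_pos: [0.491, 0.2755, 0.14]
eef_rot: [[-1.0, -0.001, -0.002], [-0.001, 1.0, -0.003], [0.002, -0.003, -1.0]]
wrist_force: [-0.9, -0.2, -0.3]
finger_gap: 0.492
gripper_force: 30.0
delta tool [0.0008 0.0033 0.099 ] yawfix 0.0006 tilt [-0.0023 -0.0028 -1.    ] gap 0.0433 j [-0.31  0.83 -0.49  1.85  0.63  0.64  0.38] t 13.4
```

To row units: 0.03 m is 0.6, 0.025 m is 0.5.

```bash
python3 -m crank '[{"trans":[0,0.06,0.4],"aperture":0},{"trans":[0,0,0.6],"aperture":0},{"trans":[0,0,0.5],"aperture":0},{"trans":[0,0,0.26],"aperture":0},{"trans":[0,0,0.1],"aperture":0},{"trans":[0,0,0.04],"aperture":0},{"aperture":0},{"aperture":0}]'; python3 go.py 0.49 0.2785 0.041;  python3 -m crank '[{"trans":[0,0,0.02],"aperture":0},{"trans":[0,0,0.02],"aperture":0},{"aperture":0}]'; python3 go.py 0.49 0.2785 0.041
```

```text
time_s: 14.2
tcp_pos: [0.4923, 0.28, 0.0471]
eef_rot: [[-1.0, 0.0, 0.001], [0.0, 1.0, 0.001], [-0.001, 0.001, -1.0]]
wrist_force: [-0.6, -0.2, -0.6]
finger_gap: 0.492
gripper_force: 30.0
delta tool [ 0.0023 -0.0015  0.0061] yawfix -0.0001 tilt [ 0.0013  0.001  -1.    ] gap 0.0433 j [-0.39  0.97 -0.37  1.87  0.75  0.45  0.27] t 14.2
time_s: 14.5
tcp_pos: [0.4917, 0.2797, 0.0442]
eef_rot: [[-1.0, -0.0, 0.0], [-0.0, 1.0, -0.0], [-0.0, -0.0, -1.0]]
wrist_force: [-0.4, -0.4, -0.3]
finger_gap: 0.494
gripper_force: 30.0
delta tool [ 0.0017 -0.0012  0.0032] yawfix 0.0002 tilt [ 0. -0. -1.] gap 0.0435 j [-0.39  0.97 -0.36  1.87  0.75  0.44  0.27] t 14.5
```

To row units: 0.001 m is 0.02.

```bash
python3 -m crank '[{"trans":[0.02,0,0.02],"aperture":0},{"trans":[0,0,0.02],"aperture":0},{"aperture":0}]'|grep -E "tcp|wr"; python3 -m crank '[{"trans":[0,0,0.02],"aperture":0},{"aperture":0}]'|grep -E "tcp|wr"; python3 go.py 0.49 0.2785 0.041
```

```text
tcp_pos: [0.4905, 0.2797, 0.0419]
wrist_force: [0.3, -0.2, -1.3]
tcp_pos: [0.4907, 0.2797, 0.0412]
wrist_force: [-0.6, 0.2, 0.8]
delta tool [ 0.0007 -0.0012  0.0002] yawfix 0.0003 tilt [ 0.  0. -1.] gap 0.0436 j [-0.39  0.98 -0.36  1.87  0.76  0.43  0.26] t 15.0
```

To row units: 0.0006 m is 0.012.

```bash
python3 -m crank '[{"trans":[0,0,0.012],"aperture":0},{"aperture":0}]'|grep -E "tcp|wr"; python3 -m crank '[{"aperture":0.75},{"aperture":0.75},{"aperture":0.75},{"aperture":0.75}]';  python3 -m crank '[{"trans":[0,0,-0.2],"aperture":0.75},{"trans":[0,0,-0.6],"aperture":0.75},{"trans":[0,0,-0.8],"aperture":1},{"trans":[0,0,-0.8],"aperture":1},{"trans":[0,0,-0.8],"aperture":1},{"trans":[0,0,-0.4],"aperture":1},{"aperture":1}]'; python3 - <<'E'
from h import *
for n in("top","side"):
    m=ctrl.camera_model(n);p,d=ctrl.snapshot(n); cv2.imwrite(f"pics/{n}3.png",p[:,:,::-1])
    for c,s,ce,k in blobs(p,60):
        if c in("yellow","blue"):print(n,c,s,"z.06",fit(m,k,.06))
E
python3 go.py 0.61 -0.265 0.22
```

```text
tcp_pos: [0.4907, 0.2798, 0.0411]
wrist_force: [-1.2, -1.0, 5.2]
time_s: 15.6
tcp_pos: [0.4907, 0.2797, 0.0404]
eef_rot: [[-1.0, -0.0, -0.0], [-0.0, 1.0, -0.0], [0.0, -0.0, -1.0]]
wrist_force: [0.2, 0.3, 0.1]
finger_gap: 0.748
gripper_force: 0.0
time_s: 16.3
tcp_pos: [0.492, 0.2809, 0.2243]
eef_rot: [[-1.0, 0.0, 0.005], [0.0, 1.0, 0.004], [-0.005, 0.004, -1.0]]
wrist_force: [0.7, -0.0, 0.3]
finger_gap: 0.997
gripper_force: 0.0
top yellow [ 341  153   42   42 1384] z.06 (0.6264, -0.0338, 0.048)
top yellow [454 163  26  25 525] z.06 (0.6144, -0.2681, 0.0291)
top yellow [447 168  18  24 141] z.06 (0.6052, -0.2457, 0.0281)
top blue [137  83  39  37 976] z.06 (0.8156, 0.441, 0.0473)
top blue [169 107  20  23  67] z.06 (0.7721, 0.3888, 0.0333)
top blue [ 227  166   42   41 1325] z.06 (0.6073, 0.2273, 0.0475)
top blue [556 187  84 149 664] z.06 (0.4181, -0.6031, 0.1583)
top blue [434 219  12  25  91] z.06 (0.4912, -0.2084, 0.0267)
top blue [441 218  27  26 525] z.06 (0.4914, -0.2314, 0.0286)
side blue [ 290  249   51   43 1741] z.06 (0.6103, 0.2765, 0.0477)
side blue [ 152  292   56   55 2205] z.06 (0.8189, 0.3973, 0.0504)
side blue [174 342  43  30 217] z.06 (0.7747, 0.4526, 0.0338)
delta tool [-0.1193 -0.5443  0.0009] yawfix 0.0001 tilt [ 4.e-04 -2.e-04 -1.e+00] gap 0.0883 j [-0.26  0.72 -0.59  1.78  0.53  0.8   0.46] t 16.4
```

View pics/side3.png

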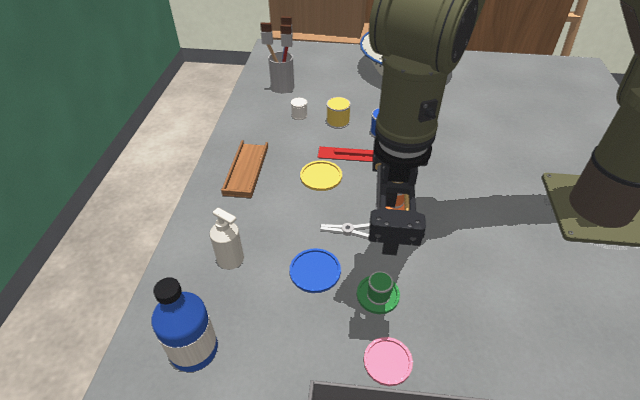

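The green tin stands in its saucer at (380,288). The bare yellow tin is at (338,112), and the top and wrist views agree on its position. It's next.

To row units: -0.039 m is -0.78, -0.009 m is -0.18.

```bash
python3 -m crank '[{"trans":[-0.18,-0.78,0],"aperture":1},{"trans":[-0.18,-0.78,0],"aperture":1},{"trans":[-0.18,-0.78,0],"aperture":1},{"trans":[-0.18,-0.78,0],"aperture":1},{"trans":[-0.18,-0.78,0],"aperture":1},{"trans":[-0.18,-0.78,0],"aperture":1},{"trans":[-0.18,-0.78,0],"aperture":1},{"trans":[-0.18,-0.78,0],"aperture":1}]'|grep tcp; python3 -m crank '[{"trans":[-0.18,-0.78,0],"aperture":1},{"trans":[-0.18,-0.78,0],"aperture":1},{"trans":[-0.18,-0.78,0],"aperture":1},{"trans":[-0.18,-0.78,0.4],"aperture":1},{"trans":[-0.18,-0.78,0.6],"aperture":1},{"trans":[-0.12,-0.78,0.6],"aperture":1},{"aperture":1},{"aperture":1}]'; python3 go.py 0.6145 -0.268 0.044
```

```text
tcp_pos: [0.5619, -0.0341, 0.2189]
time_s: 18.0
tcp_pos: [0.612, -0.2666, 0.1376]
eef_rot: [[-1.0, 0.001, -0.005], [0.001, 1.0, 0.002], [0.005, 0.002, -1.0]]
wrist_force: [-0.2, 1.2, 0.3]
finger_gap: 1.0
gripper_force: 0.0
delta tool [-0.0029 -0.0015  0.0936] yawfix -0.0015 tilt [-0.0047  0.0018 -1.    ] gap 0.088 j [ 0.64  0.96 -0.6   1.51  0.64  0.89  1.39] t 18.0
```

To row units: 0.02 m is 0.4, 0.01 m is 0.2.

```bash
python3 -m crank '[{"trans":[-0.02,-0.02,0.4],"aperture":1},{"trans":[0,0,0.4],"aperture":1},{"trans":[0,0,0.2],"aperture":1},{"aperture":1},{"aperture":1}]'|grep tcp; python3 go.py 0.6145 -0.268 0.044
```

```text
tcp_pos: [0.6153, -0.2663, 0.0909]
delta tool [ 0.0008 -0.0017  0.0469] yawfix 0.0015 tilt [ 5.e-04  3.e-04 -1.e+00] gap 0.0879 j [ 0.63  1.02 -0.57  1.52  0.69  0.81  1.36] t 18.5
```

To row units: 0.02 m is 0.4, 0.015 m is 0.3.

```bash
python3 -m crank '[{"trans":[0,-0.03,0.3],"aperture":1},{"trans":[0,0,0.4],"aperture":1},{"trans":[0,0,0.2],"aperture":1},{"trans":[0,0,0.02],"aperture":1},{"aperture":1}]'|grep tcp; python3 -m crank '[{"aperture":0},{"aperture":0},{"aperture":0},{"aperture":0},{"aperture":0},{"aperture":0}]';python3 go.py 0.6145 -0.268 0.044
```

```text
tcp_pos: [0.6146, -0.2685, 0.0438]
time_s: 19.6
tcp_pos: [0.6151, -0.2688, 0.045]
eef_rot: [[-1.0, -0.0, 0.001], [-0.0, 1.0, -0.0], [-0.001, -0.0, -1.0]]
wrist_force: [-1.2, -0.7, 3.2]
finger_gap: 0.721
gripper_force: 30.0
delta tool [0.0006 0.0008 0.001 ] yawfix 0.0001 tilt [ 7.e-04 -2.e-04 -1.e+00] gap 0.0635 j [ 0.61  1.08 -0.54  1.52  0.73  0.74  1.33] t 19.6
```

To row units: -0.03 m is -0.6, -0.02 m is -0.4.

```bash
python3 -m crank '[{"trans":[0,0,-0.2],"aperture":0},{"trans":[0,0,-0.4],"aperture":0},{"trans":[0,0,-0.6],"aperture":0},{"trans":[0,0,-0.4],"aperture":0},{"aperture":0}]'; python3 -m crank '[{"trans":[-0.04,0.4,0],"aperture":0},{"trans":[-0.06,0.7,0],"aperture":0},{"trans":[-0.08,0.8,0],"aperture":0},{"trans":[-0.08,0.8,0],"aperture":0},{"trans":[-0.08,0.8,0],"aperture":0},{"trans":[-0.06,0.7,0],"aperture":0},{"trans":[-0.02,0.4,0],"aperture":0},{"aperture":0}]';python3 -m crank '[{"aperture":0}]' | grep zz; python3 go.py 0.6355 -0.038 0.048
```

```text
time_s: 20.1
tcp_pos: [0.6172, -0.269, 0.1289]
eef_rot: [[-1.0, 0.0, 0.007], [0.0, 1.0, -0.002], [-0.007, -0.002, -1.0]]
wrist_force: [0.8, -0.3, -2.3]
finger_gap: 0.719
gripper_force: 30.0
time_s: 20.9
tcp_pos: [0.6354, -0.033, 0.1244]
eef_rot: [[-1.0, -0.007, -0.001], [-0.007, 1.0, 0.004], [0.001, 0.004, -1.0]]
wrist_force: [-0.3, 0.0, -2.4]
finger_gap: 0.714
gripper_force: 30.0
delta tool [-0.0004  0.0013  0.0759] yawfix 0.001 tilt [-0.0016 -0.0012 -1.    ] gap 0.0634 j [ 0.28  0.93 -0.55  1.62  0.65  0.78  1.01] t 21.0
```

```bash
python3 -m crank '[{"trans":[0,0.02,0.3],"aperture":0},{"trans":[0,0,0.5],"aperture":0},{"trans":[0,0,0.4],"aperture":0},{"trans":[0,0,0.2],"aperture":0},{"trans":[0,0,0.04],"aperture":0},{"aperture":0},{"aperture":0}]'|grep -E "tcp|wr"; python3 go.py 0.6355 -0.038 0.048; python3 -m crank '[{"trans":[0,0,0.02],"aperture":0},{"aperture":0},{"aperture":0}]'|grep -E "tcp|wr"
```

```text
tcp_pos: [0.6365, -0.0379, 0.0533]
wrist_force: [-0.3, -0.0, -2.3]
delta tool [ 0.001  -0.0001  0.0053] yawfix -0.0003 tilt [ 1.6e-03  1.0e-04 -1.0e+00] gap 0.0636 j [ 0.25  1.03 -0.49  1.64  0.72  0.66  0.95] t 21.7
tcp_pos: [0.636, -0.0377, 0.0519]
wrist_force: [0.4, -0.2, -2.9]
```

To row units: 0.0015 m is 0.03, 0.001 m is 0.02.

```bash
python3 -m crank '[{"trans":[0,0,0.03],"aperture":0},{"trans":[0,0,0.02],"aperture":0},{"aperture":0}]'|grep -E "tcp|wr"; python3 -m crank '[{"trans":[0,0,0.02],"aperture":0},{"aperture":0}]'|grep -E "tcp|wr";python3 go.py 0.6355 -0.038 0.048
```

```text
tcp_pos: [0.6356, -0.0378, 0.0488]
wrist_force: [-0.4, 0.2, -2.8]
tcp_pos: [0.6358, -0.0377, 0.048]
wrist_force: [0.2, 1.6, -1.9]
delta tool [ 0.0003 -0.0003  0.    ] yawfix 0.0003 tilt [-0. -0. -1.] gap 0.0634 j [ 0.25  1.04 -0.49  1.64  0.72  0.65  0.94] t 22.5
```

To row units: 0.001 m is 0.02.

```bash
python3 -m crank '[{"trans":[0,0,0.02],"aperture":0},{"aperture":0}]'|grep -E "tcp|wr"; python3 -m crank '[{"trans":[0,0,0.01],"aperture":0},{"aperture":0}]'|grep -E "tcp|wr"
```

```text
tcp_pos: [0.6358, -0.0377, 0.048]
wrist_force: [-2.3, 0.5, 5.0]
tcp_pos: [0.6358, -0.0377, 0.048]
wrist_force: [-3.8, -0.2, 9.9]
```

Contact. I'll release, rise and go to the blue tin.

```bash
python3 -m crank '[{"trans":[0,0,-0.01],"aperture":0.95},{"aperture":0.95},{"aperture":0.95},{"aperture":0.95}]'|grep -E "wr|gap";  python3 -m crank '[{"trans":[0,0,-0.2],"aperture":0.95},{"trans":[0,0,-0.6],"aperture":1},{"trans":[0,0,-0.8],"aperture":1},{"trans":[0,0,-0.8],"aperture":1},{"trans":[0,0,-0.8],"aperture":1},{"aperture":1}]'|grep tcp; python3 go.py 0.4914 -0.2315 0.14
```

```text
wrist_force: [0.1, 0.6, -0.0]
finger_gap: 0.949
tcp_pos: [0.6391, -0.0366, 0.2136]
delta tool [ 0.1486 -0.195   0.0717] yawfix -0.0001 tilt [ 0.0112  0.0014 -0.9999] gap 0.0883 j [ 0.31  0.82 -0.62  1.56  0.56  0.93  1.07] t 23.9
```

To row units: -0.033 m is -0.66, -0.032 m is -0.64.

```bash
python3 -m crank '[{"trans":[0.48,-0.64,0],"aperture":1},{"trans":[0.48,-0.64,0],"aperture":1},{"trans":[0.48,-0.64,0],"aperture":1},{"trans":[0.48,-0.64,0],"aperture":1},{"trans":[0.48,-0.64,0.4],"aperture":1},{"trans":[0.48,-0.66,0.6],"aperture":1},{"trans":[0,0,0.4],"aperture":1},{"aperture":1}]'|grep tcp;python3 -m crank '[{"aperture":1},{"aperture":1}]'|grep tcp; python3 go.py 0.4914 -0.2315 0.044
```

```text
tcp_pos: [0.4894, -0.2312, 0.1351]
tcp_pos: [0.4937, -0.2291, 0.1386]
delta tool [ 0.0026 -0.0024  0.0946] yawfix 0.0024 tilt [ 2.6e-03  3.0e-04 -1.0e+00] gap 0.0879 j [ 0.68  0.82 -0.56  1.91  0.73  0.62  1.23] t 24.9
```

To row units: 0.02 m is 0.4, 0.01 m is 0.2.

```bash
python3 -m crank '[{"trans":[0.04,-0.05,0.4],"aperture":1},{"trans":[0,0,0.4],"aperture":1},{"trans":[0,0,0.2],"aperture":1},{"aperture":1},{"aperture":1}]'|grep tcp; python3 go.py 0.4914 -0.2315 0.044
python3 - <<'E'
from h import *
m=ctrl.camera_model("wrist");p,d=ctrl.snapshot("wrist"); cv2.imwrite("pics/w4.png",p[:,:,::-1])
for c,s,ce,k in blobs(p,300):
    if c=="blue":print(c,s,fit(m,k,.06))
E
```

```text
tcp_pos: [0.4909, -0.2324, 0.0882]
delta tool [-0.0004  0.0009  0.0442] yawfix 0.0011 tilt [ 1.2e-03 -1.0e-04 -1.0e+00] gap 0.0877 j [ 0.64  0.9  -0.47  1.93  0.81  0.51  1.16] t 25.4
blue [ 273  177   87   38 1297] (0.4693, -0.2315, 0.0241)
blue [ 266  202  100   90 7068] (0.4915, -0.2315, 0.0292)
```

The wrist view puts the blue lid at (0.4915, -0.2315), the same as before.

To row units: 0.02 m is 0.4, 0.015 m is 0.3.

```bash
python3 -m crank '[{"trans":[0,0.01,0.3],"aperture":1},{"trans":[0,0,0.4],"aperture":1},{"trans":[0,0,0.16],"aperture":1},{"aperture":1}]'|grep tcp; python3 -m crank '[{"aperture":0},{"aperture":0},{"aperture":0},{"aperture":0},{"aperture":0},{"aperture":0}]'|grep -E "tcp|gap|grip"; python3 -m crank '[{"trans":[0,0,-0.2],"aperture":0},{"trans":[0,0,-0.4],"aperture":0},{"trans":[0,0,-0.6],"aperture":0},{"trans":[0,0,-0.6],"aperture":0},{"trans":[0,0,-0.2],"aperture":0},{"aperture":0}]'|grep -E "tcp|gap|wr";python3 go.py 0.615 0.238 0.15
```

```text
tcp_pos: [0.49, -0.2322, 0.0442]
tcp_pos: [0.4905, -0.2325, 0.045]
finger_gap: 0.716
gripper_force: 30.0
tcp_pos: [0.4905, -0.2328, 0.1453]
wrist_force: [0.2, -0.5, -5.0]
finger_gap: 0.72
delta tool [-0.1244  0.4708 -0.0048] yawfix -0.0003 tilt [ 1.8e-03 -8.0e-04 -1.0e+00] gap 0.0633 j [ 0.69  0.81 -0.57  1.91  0.72  0.63  1.24] t 27.05
```

To row units: 0.038 m is 0.76, 0.034 m is 0.68.

```bash
python3 -m crank '[{"trans":[-0.1,0.36,0],"aperture":0},{"trans":[-0.18,0.68,0],"aperture":0},{"trans":[-0.2,0.76,0],"aperture":0},{"trans":[-0.2,0.76,0],"aperture":0},{"trans":[-0.2,0.76,0],"aperture":0},{"trans":[-0.2,0.76,0],"aperture":0},{"trans":[-0.2,0.76,0],"aperture":0},{"trans":[-0.2,0.76,0],"aperture":0}]'|grep tcp; python3 -m crank '[{"trans":[-0.2,0.76,0],"aperture":0},{"trans":[-0.2,0.76,0],"aperture":0},{"trans":[-0.2,0.76,0],"aperture":0},{"trans":[-0.2,0.72,0],"aperture":0},{"trans":[-0.14,0.52,0],"aperture":0},{"trans":[-0.06,0.29,0],"aperture":0},{"aperture":0},{"aperture":0}]'|grep -E "tcp|gap"; python3 go.py 0.615 0.238 0.048
```

```text
tcp_pos: [0.5631, 0.0488, 0.1424]
tcp_pos: [0.6133, 0.2358, 0.143]
finger_gap: 0.715
delta tool [-0.0019  0.0025  0.095 ] yawfix -0.0005 tilt [-0.0022 -0.0036 -1.    ] gap 0.0629 j [-0.17  0.92 -0.53  1.54  0.58  0.84  0.65] t 28.65
```

To row units: 0.03 m is 0.6, 0.025 m is 0.5.

```bash
python3 -m crank '[{"trans":[-0.02,0.02,0.3],"aperture":0},{"trans":[0,0,0.6],"aperture":0},{"trans":[0,0,0.5],"aperture":0},{"trans":[0,0,0.3],"aperture":0},{"trans":[0,0,0.08],"aperture":0},{"aperture":0},{"aperture":0},{"aperture":0}]'|grep -E "tcp|wr"; python3 go.py 0.615 0.238 0.048
```

```text
tcp_pos: [0.6158, 0.2396, 0.0567]
wrist_force: [-0.4, 0.7, -4.4]
delta tool [ 0.0008 -0.0016  0.0087] yawfix 0.0 tilt [ 0.002   0.0011 -1.    ] gap 0.0635 j [-0.2   1.04 -0.47  1.56  0.65  0.7   0.59] t 29.45
```

To row units: 0.003 m is 0.06, 0.002 m is 0.04.

```bash
python3 -m crank '[{"trans":[0.01,-0.02,0.06],"aperture":0},{"trans":[0,0,0.04],"aperture":0},{"aperture":0},{"aperture":0}]'|grep -E "tcp|wr"; python3 -m crank '[{"trans":[0,0,0.03],"aperture":0},{"aperture":0},{"aperture":0}]'|grep -E "tcp|wr"; python3 go.py 0.615 0.238 0.048
```

```text
tcp_pos: [0.6145, 0.2382, 0.0503]
wrist_force: [-0.2, -0.6, -3.8]
tcp_pos: [0.6145, 0.2382, 0.0488]
wrist_force: [-0.2, -0.3, -3.6]
delta tool [-0.0005 -0.0002  0.0008] yawfix 0.0003 tilt [-2.e-04 -1.e-04 -1.e+00] gap 0.063 j [-0.2   1.05 -0.46  1.57  0.66  0.68  0.59] t 30.15
```

```bash
python3 -m crank '[{"trans":[0,0,0.02],"aperture":0},{"aperture":0}]'|grep -E "tcp|wr"; python3 -m crank '[{"trans":[0,0,0.02],"aperture":0},{"aperture":0}]'|grep -E "tcp|wr"
```

```text
tcp_pos: [0.6146, 0.2383, 0.0481]
wrist_force: [-0.0, -0.0, -1.9]
tcp_pos: [0.6146, 0.2383, 0.0481]
wrist_force: [-2.0, -2.1, 4.7]
```

To row units: -0.04 m is -0.8, -0.03 m is -0.6.

```bash
python3 -m crank '[{"aperture":0.95},{"aperture":0.95},{"aperture":0.95},{"aperture":0.95}]'|grep -E "wr|gap";  python3 -m crank '[{"trans":[0,0,-0.2],"aperture":0.95},{"trans":[0,0,-0.6],"aperture":1},{"trans":[0,0,-0.8],"aperture":1},{"trans":[0,0,-0.8],"aperture":1},{"trans":[0,0,-0.8],"aperture":1},{"trans":[0,0.8,-0.4],"aperture":1},{"trans":[0,0.8,0],"aperture":1},{"trans":[0,0.8,0],"aperture":1}]'|grep tcp; python3 -m crank '[{"trans":[0,0.8,0],"aperture":1},{"trans":[0,0.8,0],"aperture":1},{"aperture":1},{"aperture":1}]'; python3 - <<'E'
from h import *
for n in("top","side"):
    m=ctrl.camera_model(n);p,d=ctrl.snapshot(n); cv2.imwrite(f"pics/{n}5.png",p[:,:,::-1])
E
```

```text
wrist_force: [0.3, 0.2, 0.2]
finger_gap: 0.949
tcp_pos: [0.6149, 0.3595, 0.2292]
time_s: 32.15
tcp_pos: [0.6135, 0.4394, 0.227]
eef_rot: [[-1.0, -0.003, -0.0], [-0.003, 1.0, 0.0], [0.0, 0.0, -1.0]]
wrist_force: [0.3, -0.1, -0.1]
finger_gap: 1.004
gripper_force: 0.0
```

View pics/top5.png

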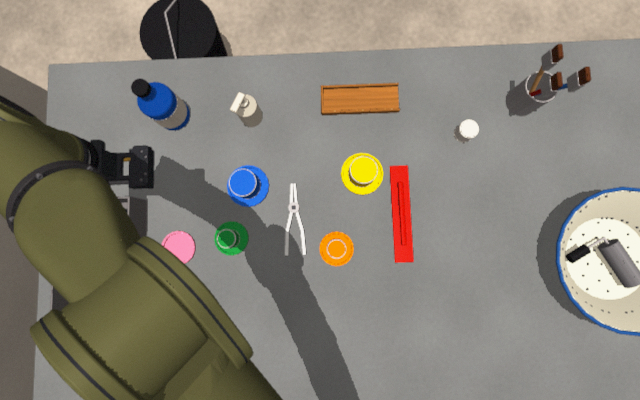

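View pics/side5.png

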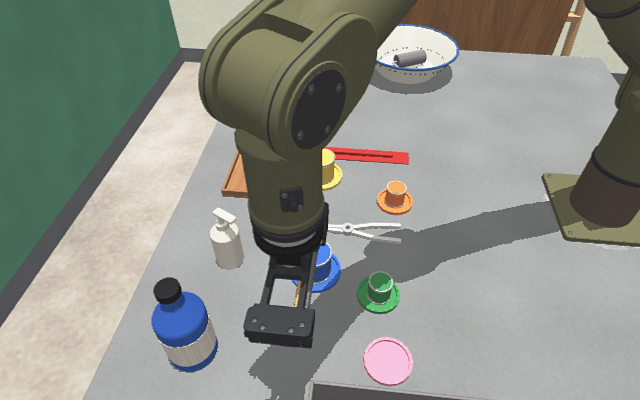

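All four tins stand upright in their saucers: blue (243,183), green (229,238), yellow (363,171) and orange (337,249) in the top view. The pliers and shield are unmoved. I'll do a quick numeric check of the lids, then hand in.

```bash
python3 - <<'E'
from h import *
m=ctrl.camera_model("top");p,d=ctrl.snapshot("top");T=m["cam_to_world"]
for n,u,v,r in(("blue",243,183,10),("green",229,238,6),("yellow",363,171,10),("orange",337,249,6)):
    V,U=np.mgrid[v-30:v+31,u-30:u+31];D=d[V,U]
    P=np.c_[((U-m["cx"])/m["fx"]*D).ravel(),((V-m["cy"])/m["fy"]*D).ravel(),D.ravel()]@T[:3,:3].T+T[:3,3]
    h=.063 if r>9 else .048; Q=P[abs(P[:,2]-h)<.006]
    a=np.linalg.lstsq(np.c_[Q[:,:2]-Q[:,:2].mean(0),np.ones(len(Q))],Q[:,2],rcond=None)[0]
    print(n,Q.mean(0).round(4),"slope",a[:2].round(3))
ok=ctrl.sign_off(); print(ok)
E
```

```text
blue [0.6136 0.2377 0.0636] slope [ 0.002 -0.008]
green [0.4881 0.2789 0.0484] slope [-0.    0.01]
yellow [ 0.6334 -0.0375  0.0635] slope [0.004 0.002]
orange [0.458  0.0295 0.0484] slope [-0.005  0.012]
the job is handed in; nothing more can be done
None
```

All four tins are standing upright and level inside the saucers of their own colours. In the last pictures the pliers and the red shield lie where they were, and the job was handed in at about 32 s of the 112 s allowed.

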